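# Third hand for the rolling-pin bracket

## Task

Be my third hand: pick up the wooden rolling-pin bracket by its arm and hold it close in front of the lamp's lens (within about 10 cm, level with it), turning first its yellow end, then its flat back, then its blue end to face the lens (within 25 degrees will do), about a second each, so I can look for cracks. Then press its back flat against the red patch on the front of the sprung rail, sides in line with the patch and top edges flush, with a steady push of about 10 N (about a kilo, so the rail gives about 1 cm) for at least five seconds while I start the screws, and finish still holding and pushing, because I am not done. Do not ram the rail or bump the lamp, and leave the bowl, warmer, spatula and press where they are.

Things in the scene. Friction and masses are not known exactly. Their poses are not given: they have to be found in the camera images.
- bracket: loose dark wood bracket, 0.1 kg, standing on the table. Back plate 12 thick (x 35..47 mm), 100 wide (y), 60 high; arm 24 wide (y), 40 high (z 0..40), from the plate to x -45, with a 10 mm lip at its end up to z 52. Origin: underside of the arm, 47 mm from the plate's back. x: out through the back (at first roughly away from the robot), y: to the yellow end, z: up. Grip the arm across y near x 0
- yellow_end (a point): centre of the plate's yellow-painted end, at (41, 50, 30) mm in the bracket's frame; axes as the bracket's
- blue_end (a point): centre of the plate's blue-painted end, at (41, -50, 30) mm in the bracket's frame; axes as the bracket's
- back (a point): centre of the plate's flat back, at (47, 0, 30) mm in the bracket's frame; axes as the bracket's
- front_tip (a point): the arm's free end, at (-45, 0, 30) mm in the bracket's frame
- back_top (a point): middle of the top edge of the plate's back, at (47, 0, 60) mm in the bracket's frame; axes as the bracket's
- rail: upright pine rail, 16 thick, 220 wide, 14 to 110 mm above the table; in the middle of its front a red patch 100 wide, 60 high, up to and over the top edge. Springs to a fixed pine frame behind: pushed, it slides back along its x, 1 mm per newton, 30 mm at most. Origin at table height below the middle of its front face; x: into the rail, away from the robot (the way to push), y along it, z up
- mark (a point): middle of the top front edge of the rail = middle of the top edge of the red patch, 110 mm above the table; moves and turns with the rail. The bracket's back_top belongs here
- lamp: small fixed lamp: black foot 76 across, thin post, white head 50 across, 45 long, pale yellow lens; top 145 mm above the table. Origin on the table below the lens; x points from the lens back into the head, so it shines along -x, roughly towards the robot; z up. Left or right of the rail, the bracket on the other side
- lens (a point): centre of the lamp's lens, 120 mm above the table; axes as the lamp's
- bowl: blue glazed bowl 110 across, 45 high, origin under its centre; leave alone
- warmer: red plastic tortilla warmer, 196 across, 100 high, origin under its centre, far to the right; leave alone
- spatula: steel spatula, lies about 20 mm high or less, roughly along y in front of the robot; leave alone
- press: cast aluminium tortilla press, 170 across, about 70 high, origin under its centre, far to the left; leave alone

How it is judged:
On the way, in this order (a step that is already met when the one before it is completed fails the run):
1. the bracket, held in the fingers, shows its yellow end to the lens, within 12 cm and 0.5 rad (distance between yellow_end and lens below 0.12 m and distance between blue_end and lens above 0.06 m and angle between the y axis of bracket and the x axis of lamp, either way round below 0.5 rad and angle between bracket's own z axis and vertical below 0.3 rad and y of yellow_end in the frame of lamp between -0.05 and 0.05 m and z of yellow_end in the frame of lens between -0.04 and 0.04 m and contact force between bracket and the fingers above 1 N), for 0.5 s.
2. then its flat back (distance between back and lens below 0.12 m and distance between front_tip and lens above 0.06 m and angle between the x axis of bracket and the x axis of lamp, either way round below 0.5 rad and angle between bracket's own z axis and vertical below 0.3 rad and y of back in the frame of lamp between -0.05 and 0.05 m and z of back in the frame of lens between -0.04 and 0.04 m and contact force between bracket and the fingers above 1 N), for 0.5 s.
3. then its blue end (distance between blue_end and lens below 0.12 m and distance between yellow_end and lens above 0.06 m and angle between the y axis of bracket and the x axis of lamp, either way round below 0.5 rad and angle between bracket's own z axis and vertical below 0.3 rad and y of blue_end in the frame of lamp between -0.05 and 0.05 m and z of blue_end in the frame of lens between -0.04 and 0.04 m and contact force between bracket and the fingers above 1 N), for 0.5 s.
4. the bracket is pressed on the red patch with 5 to 15 N, without a break, for 4 s (contact force between bracket and rail between 5 and 15 N and y of back_top in the frame of mark between -0.01 and 0.01 m and z of back_top in the frame of mark between -0.007 and 0.007 m and x of back_top in the frame of mark between -0.006 and 0.006 m and angle between the x axis of bracket and the x axis of rail, either way round below 0.1 rad and angle between bracket's own z axis and vertical below 0.1 rad and contact force between bracket and the fingers above 2 N and linear speed of bracket below 0.02 m/s), for 4 s.
At the end, for the whole second after the job is handed in: the fingers still hold the bracket upright and still, its back flat on the rail (within 0.1 rad), in line with the red patch within 10 mm sideways, top edges flush within 7 mm, pushing with 5 to 15 N (all of step 4); the arm keeps its last pose, push and grip.
It fails at once if the bracket is rammed against the rail (over 25 N) (contact force between bracket and rail above 25 N).
It fails at once if the lamp is bumped (contact force between any of bracket, the arm, the fingers and lamp above 2 N).
It fails at once if a bystander is moved by over 3 cm (distance of any of bowl, warmer, spatula, press from where it was at the start of the episode above 0.03 m).
It also fails if it takes over 72 s, if anything falls off the work surface, if the arm or the gripper's body presses on something with over 40 N, if the wrist force passes 120 N, or if a joint passes its speed limit or range.

## Robot

A 6-joint arm with a two-finger parallel gripper is mounted at the origin on the work surface. World frame = base frame: x ahead of the robot, y to its left, z up, the work surface at z = 0. Lengths are in m, angles in rad, forces in N, time in s.
With the tool pointing down it reaches from about 0.35 to 1 m from the base axis. Payload 7.1 kg.
Tool frame: the origin (TCP) lies midway between the tips of the shut fingers; the grasp point (between the pads) lies 19 mm behind it; y points along the fingers, z is the direction in which the jaws open and shut, and the axes are right-handed (so a half turn about y gives the same grasp; the last joint's range is limited). The gripper opens to 85 mm and grips with 20 to 120 N. Pads are 22 mm wide; open, the fingers measure 114 mm over their backs; the gripper's body (76 mm by 85 mm) begins 54 mm behind the grasp point. The pads swing forward as they close: fully open they stand 13 mm farther back than shut.
Start: joints at [1.201, 0.423, 1.63, -0, 1.089, -0.019], TCP at [0.215, 0.587, 0.231] pointing down, gripper open.
Joint ranges: [-3, 3], [-0.9, 2.11], [0.09, 2.58], [-1.31, 4.45], [0.11, 2.69], [-2.54, 2.54]. Speed limits (rad/s): [2.39, 2.39, 3.01, 3.14, 3.14, 3.14].

## Interface

Orientations are given as a rotation vector (axis times angle).
In Python, from rig import manip gives the robot as it stands.
- The arm moves only by the tool send_rows, never from a script. Its argument "commands" is a list that holds one entry, the list of rows, each a list of 7 numbers: the shift along the tool's x, y, z in cm, then the turn, a rotation vector about the tool's x, y, z in degrees, then the opening, from 0 (shut) to 1 (fully open). A call has 1 to 20 rows; each row is the pose to reach, as a shift and turn from the pose commanded when the call began, along the tool's axes at that moment; what a row does not reach only later rows make up. A row lasts 1/10 s, in which the tool goes at most 50 mm and 8.59 degrees, less where a joint would pass 70% of its speed; a pose out of reach is approached as far as the arm can. A call with a gripper value outside its range is refused whole. The fingers move at their own pace and stop on an object; "newtons" is the grip in N (left out, the last holds). Time passes only in rows, so rows that repeat a pose let the fingers close. It gives the time, the measured TCP pose, the force and the opening at its end, in the units of the state.
- manip.read_state(): the state, without advancing time (a new reading comes with each control period).
- manip.get_image(name): name is "scene" or "top" or "wrist"; returns a dict with "pixels" (420x560x3 uint8, red, green, blue), "z_map" (420x560 float32, m along the optical axis (not along the pixel's ray), 0 where there is no reading), "mtx" (3x3 intrinsics, pixels), "extrinsics" (4x4, takes a point from world to camera coordinates); the wrist camera has in their place "T_tool_cam" (4x4, takes a point from camera to tool coordinates, whose origin is the TCP and whose axes are the tool frame's). Camera axes: x right, y down, z forward; pixel columns grow to the right and rows downward; lengths in m; the calibration is good to about 2 mm. A picture is of the moment at which its call begins: read the wrist's pose just before it.
- manip.job_done(): hands the job in, once; it reports no verdict.
Trained networks look in a picture, given as the dict that the camera call returned (one of the last four; its "shot" number tells which), for a name from the list of things; names that differ only in an ending like _2 or _b are one class to them, and where a whole thing is asked for, a point or a joint stands for the part that bears it (a point fixed in the world has none). Each returns a list of dicts, best first, with "confidence" (0 to 1); they miss things now and then, are a little off and sometimes report something else, mostly with a low value. They report only what shows in the picture. A call takes as long as a camera call.
- manip.boxes_of(picture, name): "centre" ([column, row] in pixels, amid what is visible of it).
The state is a dict: "time": time; "joints": joint angles; "qvel": joint speeds; "joint_efforts": joint torques, N m; "tool_pos": TCP position; "tool_rot": TCP orientation; "contact_force": force on the tool from outside, world axes, zero at the start; "torque": the same for the moment, N m; "gripper_width": finger opening in m.
Only numpy, scipy, OpenCV 4.12 (cv2) and the standard library are available. Lean on these libraries where they do the work, as an engineer would, in place of code of your own. Each camera call takes 0.05 s, during which the arm holds its last target.

## Working session

There is one attempt and no reset: what is moved stays moved. The work goes in short steps, Python scripts to look and compute and a tool call to move; the robot and the scene stay as the last step left them, time stands still between calls to the robot, and variables do not carry over. Pictures are saved under pics/ and viewed, and the job is handed in when it is done.

Besides the shell and the picture viewer there is one more tool, called after "Call:" as name([rows], argument=value, ...), one row to a line, values as JSON. send_rows: Moves the arm, as the interface text tells. Its arguments: {"type":"object","properties":{"commands":{"type":"array"},"newtons":{"type":"number"}},"required":["commands"]}

```bash
ls; mkdir -p pics
cat > h.py <<'E'
import numpy as np, cv2
from scipy.spatial.transform import Rotation as R
from rig import manip
np.set_printoptions(precision=4,suppress=True)
def cloud(d,state=None):
    z=d["z_map"];h,w=z.shape;u,v=np.meshgrid(np.arange(w),np.arange(h));K=d["mtx"]
    c=np.stack([(u-K[0,2])/K[0,0]*z,(v-K[1,2])/K[1,1]*z,z],-1)
    if "extrinsics" in d: T=np.linalg.inv(d["extrinsics"])
    else:
        T=np.eye(4);T[:3,:3]=R.from_rotvec(state["tool_rot"]).as_matrix();T[:3,3]=state["tool_pos"];T=T@d["T_tool_cam"]
    p=c@T[:3,:3].T+T[:3,3]; p[z<=0]=np.nan
    return p
def save(d,n): cv2.imwrite(f"pics/{n}.png",d["pixels"][:,:,::-1])
E
python3 - <<'E'
from h import *
s=manip.read_state();print(s)
print(R.from_rotvec(s["tool_rot"]).as_matrix())
for n in ["scene","top"]:
    d=manip.get_image(n);save(d,n+"0");P=cloud(d);np.savez(n+"0.npz",P=P,px=d["pixels"],K=d["mtx"],E=d["extrinsics"])
    for k in ["bracket","rail","lamp","bowl","warmer","spatula","press","yellow_end","blue_end","back","lens","mark"]:
        for b in manip.boxes_of(d,k)[:2]:
            c=np.round(b["centre"]).astype(int);print(n,k,c,round(b["confidence"],2),P[c[1],c[0]])
E
```

```text
pics
{'time': 0.0, 'joints': array([ 1.201 ,  0.4238,  1.6307,  0.    ,  1.0886, -0.019 ]), 'qvel': array([ 0.0009, -0.0016,  0.0009,  0.0006,  0.0001, -0.0003]), 'joint_efforts': array([ -0.0001, -55.7394, -28.1747,   0.    ,   0.0071,   0.    ]), 'tool_pos': array([0.2145, 0.5864, 0.2305]), 'tool_rot': array([-1.5548,  0.2756, -0.2751]), 'contact_force': array([ 0.2529, -0.7461,  0.0497]), 'torque': array([ 0.0284,  0.0299, -0.0083]), 'gripper_width': 0.08547220559377544}
[[ 0.9391 -0.0006  0.3436]
 [-0.3436 -0.0015  0.9391]
 [-0.0001 -1.     -0.0016]]
scene bracket [351 228] 0.79 [0.6272 0.2532 0.0601]
scene bracket [365 256] 0.6 [0.7135 0.309  0.0103]
scene rail [289 218] 0.79 [0.6201 0.024  0.0942]
scene lamp [209 206] 0.7 [ 0.5736 -0.2799  0.0754]
scene bowl [364 256] 0.92 [0.7086 0.3066 0.001 ]
scene warmer [132 178] 0.92 [ 0.4632 -0.5985  0.0774]
scene spatula [313 178] 0.9 [0.3644 0.1066 0.0059]
scene press [437 217] 0.74 [0.5537 0.5749 0.053 ]
scene yellow_end [354 227] 0.9 [0.6257 0.2636 0.0658]
scene blue_end [355 226] 0.82 [0.6236 0.2669 0.0696]
scene back [353 230] 0.75 [0.6285 0.2617 0.049 ]
scene lens [212 210] 0.72 [ 0.5525 -0.2783  0.0168]
scene mark [285 221] 0.9 [0.6213 0.0094 0.0743]
top bracket [213 207] 0.52 [0.6122 0.2724 0.0326]
top rail [282 208] 0.69 [ 0.6003 -0.0012  0.088 ]
top lamp [355 222] 0.65 [ 0.5409 -0.2714  0.1368]
top bowl [209 177] 0.92 [0.7418 0.2972 0.0071]
top warmer [441 257] 0.65 [ 0.4186 -0.6009  0.0892]
top spatula [255 268] 0.88 [0.3744 0.1021 0.0082]
top press [135 229] 0.62 [0.5189 0.5712 0.0469]
top yellow_end [213 209] 0.49 [0.604  0.272  0.0331]
top blue_end [215 209] 0.59 [0.6036 0.2636 0.0359]
top back [212 212] 0.82 [0.5915 0.2752 0.0349]
top lens [357 219] 0.86 [ 0.551  -0.2776  0.1445]
top mark [278 205] 0.6 [0.6077 0.0143 0.1092]
```

Run:
```python
import cv2
a=cv2.imread('pics/scene0.png');b=cv2.imread('pics/top0.png')
cv2.imwrite('pics/s0z.png',cv2.resize(a[150:300,180:400],None,fx=3.6,fy=3.6,interpolation=cv2.INTER_CUBIC))
cv2.imwrite('pics/t0z.png',cv2.resize(b[160:290,185:385],None,fx=4,fy=4,interpolation=cv2.INTER_CUBIC))
```

```text
(no output)
```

View pics/scene0.png

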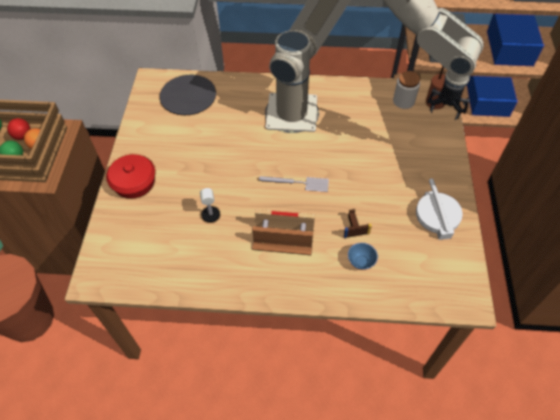

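View pics/s0z.png

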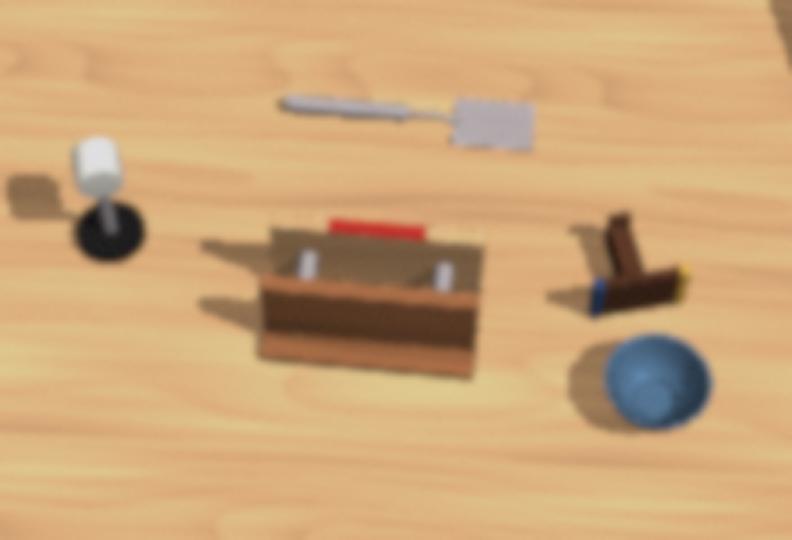

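View pics/t0z.png

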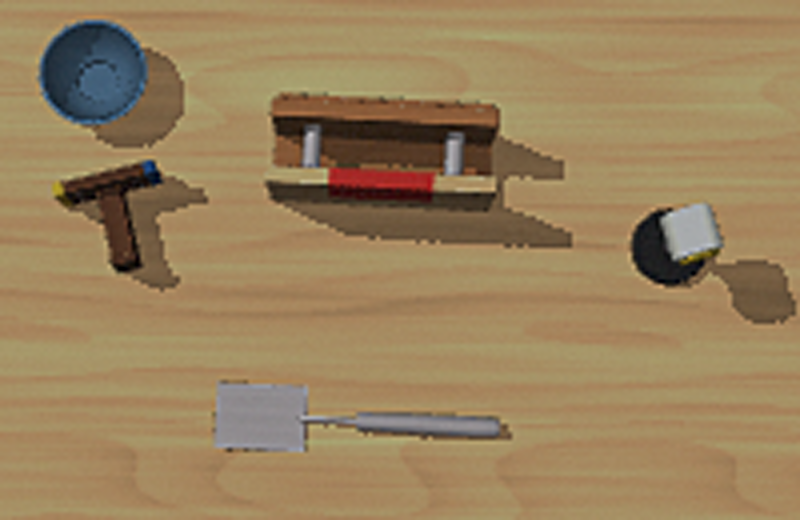

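The scene and top views show the bracket at left (scene 355,228), its blue end to the right and its arm towards the robot. The rail with the red patch is in the middle and the lamp is at right (209,206), with its lens towards the robot. Next I'll measure coarsely from the top cloud.

Run:
```python
from h import *
d=np.load('top0.npz');P=d['P'];px=d['px'].astype(int)
print(d['K'])
def crop(r0,r1,c0,c1): return P[r0:r1,c0:c1].reshape(-1,3),px[r0:r1,c0:c1].reshape(-1,3)
# bracket
q,c=crop(197,230,196,227);m=q[:,2]>0.02
print('bracket n',m.sum()); b=q[m];cc=c[m]
pl=b[b[:,2]>0.053];print('plate top',pl.mean(0),len(pl),pl.min(0),pl.max(0))
r=cv2.minAreaRect(pl[:,:2].astype(np.float32)*1000);print(r)
ar=b[b[:,2]<0.045];print('arm',cv2.minAreaRect(ar[:,:2].astype(np.float32)*1000))
# rail
q,c=crop(180,215,248,315);m=(c[:,0]>150)&(c[:,1]<60)&(c[:,2]<60)
print('red',m.sum(),q[m].min(0),q[m].max(0),q[m].mean(0))
t=q[(q[:,2]>0.103)&(q[:,2]<0.117)];print('rail top',len(t),cv2.minAreaRect(t[:,:2].astype(np.float32)*1000), t[:,2].mean())
# lamp
q,c=crop(205,235,340,370)
t=q[q[:,2]>0.1];print('head',len(t),t.min(0),t.max(0),cv2.minAreaRect(t[:,:2].astype(np.float32)*1000))
t=q[(q[:,2]<0.03)&(c.sum(1)<150)];print('foot',t.mean(0),len(t))
s=manip.read_state();w=manip.get_image('wrist');save(w,'w0');print(w['T_tool_cam'],w['mtx'])
```

```text
[[425.5054   0.     277.5948]
 [  0.     425.5054 213.5381]
 [  0.       0.       1.    ]]
bracket n 263
plate top [0.6168 0.2775 0.0586] 78 [0.5328 0.2297 0.0531] [0.6365 0.3268 0.0691]
((599.2781982421875, 263.21954345703125), (96.3060302734375, 91.79441833496094), 40.91057205200195)
arm ((576.345947265625, 265.6936950683594), (84.35587310791016, 99.29888916015625), 17.26437759399414)
red 92 [nan nan nan] [nan nan nan] [nan nan nan]
rail top 258 ((642.6909790039062, 7.808219909667969), (217.6232147216797, 83.72977447509766), 88.29466247558594) 0.10852981776630655
head 180 [ 0.5315 -0.3093  0.1001] [ 0.584  -0.2554  0.1505] ((558.457275390625, -283.31982421875), (47.84678268432617, 48.594749450683594), 15.545937538146973)
foot [ 0.5559 -0.2714  0.0122] 154
[[ 0.0001  0.9495  0.3136 -0.0807]
 [ 0.0008 -0.3136  0.9495 -0.1417]
 [ 1.      0.0001 -0.0008  0.0003]
 [ 0.      0.      0.      1.    ]] [[334.9814   0.     279.2748]
 [  0.     334.9814 215.6477]
 [  0.       0.       1.    ]]
```

View pics/w0.png

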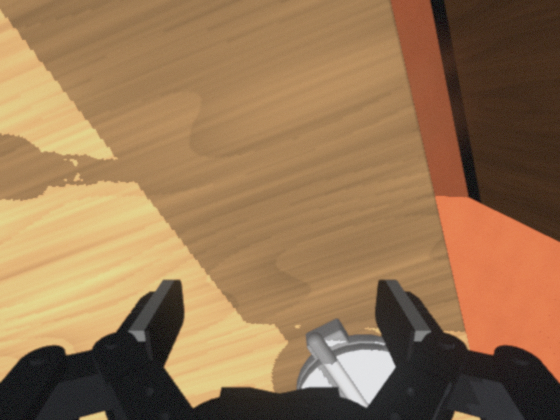

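Call:
send_rows([
  [[54.5,-14,-42.5,0,-20,0,1],[54.5,-14,-42.5,0,-20,0,1],[54.5,-14,-42.5,0,-20,0,1],[54.5,-14,-42.5,0,-20,0,1],[54.5,-14,-42.5,0,-20,0,1],[54.5,-14,-42.5,0,-20,0,1],[54.5,-14,-42.5,0,-20,0,1],[54.5,-14,-42.5,0,-20,0,1],[54.5,-14,-42.5,0,-20,0,1],[54.5,-14,-42.5,0,-20,0,1],[54.5,-14,-42.5,0,-20,0,1],[54.5,-14,-42.5,0,-20,0,1],[54.5,-14,-42.5,0,-20,0,1],[54.5,-14,-42.5,0,-20,0,1],[54.5,-14,-42.5,0,-20,0,1],[54.5,-14,-42.5,0,-20,0,1],[54.5,-14,-42.5,0,-20,0,1],[54.5,-14,-42.5,0,-20,0,1],[54.5,-14,-42.5,0,-20,0,1]],
])

```text
time: 3.25
tool_pos: [0.5799, 0.0018, 0.3712]
tool_rot: [-1.571, 0.0, 0.0]
contact_force: [0.5, 0.1, -0.8]
gripper_width: 0.0854
```

Run:
```python
from h import *
s=manip.read_state();print(s['time'],s['tool_pos'],s['joints'],s['qvel'].max());print(R.from_rotvec(s["tool_rot"]).as_matrix())
w=manip.get_image('wrist');save(w,'w1');P=cloud(w,s);np.savez('w1.npz',P=P,px=w['pixels'])
for k in ["bracket","rail","lamp","lens","mark","yellow_end"]:
    for b in manip.boxes_of(w,k)[:2]:
        c=np.round(b["centre"]).astype(int);print(k,c,round(b["confidence"],2),P[c[1],c[0]])
```

```text
3.25 [0.5799 0.0018 0.3712] [-0.0175  0.2268  1.5803  0.0001  1.3349 -1.5884] 0.0017359267633361534
[[ 1.     -0.0004 -0.    ]
 [ 0.      0.0001  1.    ]
 [-0.0004 -1.      0.0001]]
bracket [465 181] 0.84 [0.6031 0.2695 0.039 ]
rail [285 193] 0.58 [0.6026 0.009  0.1102]
lamp [ 63 152] 0.59 [ 0.5577 -0.282   0.0693]
lamp [463 180] 0.59 [0.6018 0.2668 0.0382]
lens [ 64 154] 0.87 [ 0.5596 -0.2779  0.0744]
mark [285 190] 0.72 [0.6019 0.0092 0.0975]
yellow_end [462 177] 0.77 [0.5976 0.2653 0.0369]
```

View pics/w1.png

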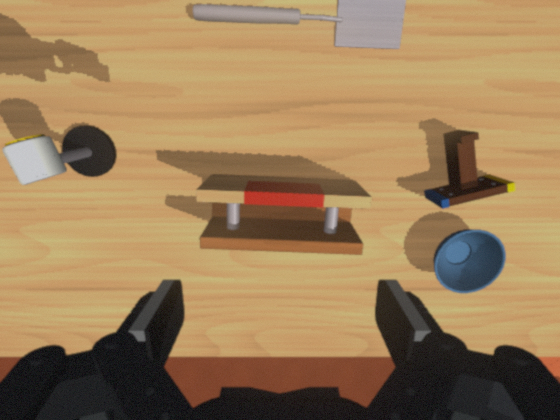

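The wrist view shows the bracket at (467,180) with its blue end at (443,198) and yellow end at (510,187). The red patch is at (285,195), and the lamp head at (35,160) has its yellow lens edge at the top. Now to fit the poses.

Run:
```python
from h import *
d=np.load('w1.npz');P=d['P'];px=d['px'].astype(int)
def yaw(p): # long axis via minAreaRect
    r=cv2.minAreaRect((p[:,:2]*1000).astype(np.float32));return [np.round(x,1) for x in (r[0],r[1],r[2])]
q=P[110:215,415:525].reshape(-1,3)
for lo,hi,n in [(.056,.064,'plate'),(.036,.044,'arm'),(.049,.0555,'lip')]:
    t=q[(q[:,2]>lo)&(q[:,2]<hi)];print(n,len(t),np.median(t,0),yaw(t))
    if n=='plate':
        c=t[:,:2]-t[:,:2].mean(0);v=np.linalg.svd(c,full_matrices=False)[2][0];print('dir',v,np.degrees(np.arctan2(v[1],v[0])))
C=px[110:215,415:525].reshape(-1,3)
y=(C[:,0]>180)&(C[:,1]>150)&(C[:,2]<80);print('yellow',q[y].mean(0),y.sum())
bl=(C[:,2]>90)&(C[:,0]<60);bl&=q[:,0]<.65;print('blue',np.nanmedian(q[bl],0),bl.sum())
q=P[165:260,180:380].reshape(-1,3);C=px[165:260,180:380].reshape(-1,3)
t=q[(q[:,2]>.106)&(q[:,2]<.114)&(q[:,0]<.64)];print('railtop',len(t),np.median(t,0),yaw(t))
c=t[:,:2]-t[:,:2].mean(0);v=np.linalg.svd(c,full_matrices=False)[2][0];print('dir',v,np.degrees(np.arctan2(v[1],v[0])))
m=(C[:,0]>120)&(C[:,1]<60)&(C[:,2]<60)
t2=q[m&(q[:,2]>.106)];print('redtop',len(t2),t2.min(0),t2.max(0),yaw(t2))
f=q[(q[:,2]>.03)&(q[:,2]<.1)&(q[:,0]<.62)];print('front',len(f))
if len(f)>20:
    fm=q[m&(q[:,2]<.105)];print('red front',len(fm),fm.min(0),fm.max(0))
q=P[120:190,0:75].reshape(-1,3);C=px[120:190,0:75].reshape(-1,3)
t=q[(q[:,2]>.1)];print('head',t.min(0),t.max(0),yaw(t[t[:,2]>.12]))
y=(C[:,0]>150)&(C[:,2]<100)&(C[:,1]>120)&(q[:,2]>.09);print('lens',y.sum(),q[y].mean(0),q[y].min(0),q[y].max(0))
c=q[y][:,:2]-q[y][:,:2].mean(0);v=np.linalg.svd(c,full_matrices=False)[2][0];print('lensdir',np.degrees(np.arctan2(v[1],v[0])))
```

```text
plate 647 [0.6185 0.2794 0.0587] [array([618.8, 279.2]), array([ 13.6, 101. ]), np.float64(15.1)]
dir [-0.2552  0.9669] 104.78640742787861
arm 1025 [0.584  0.268  0.0389] [array([578.6, 263.4]), array([ 86.8, 100.8]), np.float64(21.5)]
lip 278 [0.6004 0.2603 0.0513] [array([578.5, 263.7]), array([ 86.7, 101.7]), np.float64(21.4)]
yellow [nan nan nan] 54
blue [0.6298 0.2345 0.059 ] 49
railtop 2290 [0.6095 0.0066 0.109 ] [array([610.2,   7.5]), array([219.5,  17.3]), np.float64(87.5)]
dir [0.0428 0.9991] 87.54568148856879
redtop 614 [ 0.6    -0.0407  0.1066] [0.6198 0.0545 0.1116] [array([610. ,   6.9]), array([95.8, 16.6]), np.float64(87.4)]
front 1841Traceback (most recent call last):
  File "<stdin>", line 20, in <module>
    return umr_minimum(a, axis, None, out, keepdims, initial, where)
ValueError: zero-size array to reduction operation minimum which has no identity
```

Run:
```python
from h import *
d=np.load('w1.npz');P=d['P'];px=d['px'].astype(int)
q=P[120:190,0:75].reshape(-1,3);C=px[120:190,0:75].reshape(-1,3)
t=q[(q[:,2]>.1)]
r=cv2.minAreaRect((t[t[:,2]>.125][:,:2]*1000).astype(np.float32));print('head',t.min(0),t.max(0),r)
y=(C[:,0]>150)&(C[:,2]<100)&(C[:,1]>120)&(q[:,2]>.09);L=q[y];print('lens',y.sum(),L.mean(0),L.min(0),L.max(0))
c=L[:,:2]-L[:,:2].mean(0);v=np.linalg.svd(c,full_matrices=False)[2][0];print('lensdir',np.degrees(np.arctan2(v[1],v[0])))
t=q[(q[:,2]>.142)];c=t[:,:2]-t[:,:2].mean(0);v=np.linalg.svd(c,full_matrices=False)[2][0];print('ridge',t.mean(0),np.degrees(np.arctan2(v[1],v[0])),len(t))
# bracket arm axis & lip
q=P[110:215,415:525].reshape(-1,3)
a=np.radians(14.9);o=np.array([.5792,.2687]);M=np.array([[np.cos(a),np.sin(a)],[-np.sin(a),np.cos(a)]])
l=(q[:,:2]-o)@M.T
for lo,hi,x0,x1 in [(.036,.043,-.03,.03),(.049,.055,-.055,-.03),(.056,.064,.02,.06)]:
    k=(q[:,2]>lo)&(q[:,2]<hi)&(l[:,0]>x0)&(l[:,0]<x1);print(k.sum(),np.percentile(l[k],[1,50,99],axis=0).tolist())
```

```text
head [ 0.5304 -0.3052  0.1051] [ 0.5856 -0.2544  0.1462] ((558.0220336914062, -281.61651611328125), (48.06153869628906, 45.93379592895508), 16.51272201538086)
lens 78 [ 0.5372 -0.2836  0.1331] [ 0.5309 -0.3044  0.1051] [ 0.5711 -0.2587  0.1408]
lensdir -106.23721275297751
ridge [ 0.5596 -0.2829  0.1434] 15.138704408367044 624
736 [[-0.029562062200178187, -0.012137808617038441], [-0.0009597957096353893, -0.00048286138749896847], [0.02935310461847595, 0.012011694422964746]]
136 [[-0.045022783100040105, -0.01205036737444057], [-0.04017787978685756, -0.0003841290938823655], [-0.03510848010300694, 0.01169112005798702]]
647 [[0.03469708786993194, -0.04997396141502175], [0.04051119520647298, 0.0001728577189739107], [0.04708441567086591, 0.049829910994661185]]
```

Call:
send_rows([
  [[0,20,26.7,0,165,0,1],[0,20,26.7,0,165,0,1],[0,20,26.7,0,165,0,1],[0,20,26.7,0,165,0,1],[0,20,26.7,0,165,0,1],[0,20,26.7,0,165,0,1],[0,20,26.7,0,165,0,1],[0,20,26.7,0,165,0,1],[0,20,26.7,0,165,0,1],[0,20,26.7,0,165,0,1],[0,20,26.7,0,165,0,1],[0,20,26.7,0,165,0,1],[0,20,26.7,0,165,0,1],[0,20,26.7,0,165,0,1],[0,20,26.7,0,165,0,1],[0,20,26.7,0,165,0,1],[0,20,26.7,0,165,0,1],[0,20,26.7,0,165,0,1],[0,20,26.7,0,165,0,1],[0,20,26.7,0,165,0,1]],
])

```text
time: 5.6
tool_pos: [0.5811, 0.2675, 0.1713]
tool_rot: [-0.27, 2.084, -2.084]
contact_force: [-0.5, 0.4, 0.0]
gripper_width: 0.0857
```

Call:
send_rows([
  [[0,0,0,0,0,0,1],[0,0,0,0,0,0,1],[0,0,0,0,0,0,1],[0,0,0,0,0,0,1]],
])

```text
time: 6.0
tool_pos: [0.581, 0.2675, 0.1713]
tool_rot: [-0.273, 2.082, -2.082]
contact_force: [0.4, -0.5, -0.2]
gripper_width: 0.0858
```

Run:
```python
from h import *
s=manip.read_state();print(s['time'],s['tool_pos'],s['joints'],s['contact_force']);M=R.from_rotvec(s["tool_rot"]).as_matrix();print(M,np.degrees(np.arctan2(M[1,0],M[0,0])))
w=manip.get_image('wrist');save(w,'w2');P=cloud(w,s);np.savez('w2.npz',P=P,px=w['pixels'])
```

```text
6.0 [0.581  0.2675 0.1713] [0.4129 0.5132 1.6378 0.     0.9906 1.7226] [ 0.3933 -0.4701 -0.1992]
[[-0.9661  0.      0.2582]
 [-0.2582  0.     -0.9661]
 [-0.     -1.     -0.    ]] -165.03752664288373
```

View pics/w2.png

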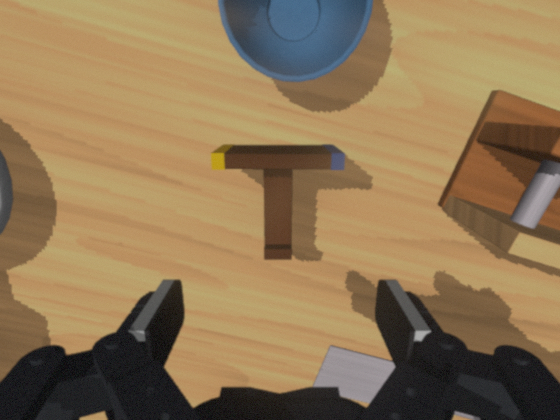

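Run:
```python
from h import *
d=np.load('w2.npz');q=d['P'][130:275,200:355].reshape(-1,3)
a=np.radians(14.96);o=np.array([.581,.2675]);M=np.array([[np.cos(a),np.sin(a)],[-np.sin(a),np.cos(a)]])
l=(q[:,:2]-o)@M.T
for lo,hi,x0,x1 in [(.036,.043,-.03,.03),(.049,.055,-.055,-.03),(.056,.064,.02,.06)]:
    k=(q[:,2]>lo)&(q[:,2]<hi)&(l[:,0]>x0)&(l[:,0]<x1);print(k.sum(),np.percentile(l[k],[1,50,99],axis=0).round(4).tolist())
    if lo>.055:
        c=l[k]-l[k].mean(0);v=np.linalg.svd(c,full_matrices=False)[2][0];print(np.degrees(np.arctan(-v[0]/v[1])))
```

```text
1896 [[-0.0292, -0.0101], [0.0014, 0.0013], [0.0296, 0.0133]]
305 [[-0.0447, -0.0098], [-0.0398, 0.0013], [-0.0355, 0.0133]]
2164 [[0.0344, -0.048], [0.0405, 0.0015], [0.0463, 0.051]]
-0.05154792770438284
```

Call:
send_rows([
  [[0.15,4,-0.1,0,0,0,1],[0.15,7.5,-0.1,0,0,0,1],[0.15,10.5,-0.1,0,0,0,1],[0.15,12.5,-0.1,0,0,0,1],[0.15,14.5,-0.1,0,0,0,1],[0.15,15.5,-0.1,0,0,0,1],[0.15,16.4,-0.1,0,0,0,1],[0.15,16.4,-0.1,0,0,0,1],[0.15,16.4,-0.1,0,0,0,1]],
])

```text
time: 6.95
tool_pos: [0.5797, 0.2683, 0.0079]
tool_rot: [-0.271, 2.083, -2.082]
contact_force: [0.3, -0.3, 0.1]
gripper_width: 0.0853
```

Call:
send_rows([
  [[0,0,0,0,0,0,0.5],[0,0,0,0,0,0,0.3],[0,0,0,0,0,0,0.2],[0,0,0,0,0,0,0],[0,0,0,0,0,0,0],[0,0,0,0,0,0,0],[0,0,0,0,0,0,0],[0,0,0,0,0,0,0]],
], newtons=80)

```text
time: 7.75
tool_pos: [0.5797, 0.2683, 0.0079]
tool_rot: [-0.271, 2.083, -2.082]
contact_force: [-0.8, -0.7, 4.9]
gripper_width: 0.0234
```

Run:
```python
from h import *
s=manip.read_state();print(s['time'],s['tool_pos'],s['contact_force'],s['gripper_width'])
w=manip.get_image('wrist');save(w,'w3')
```

```text
7.75 [0.5797 0.2683 0.0079] [-0.7966 -0.7401  4.9447] 0.023376804724955045
```

View pics/w3.png

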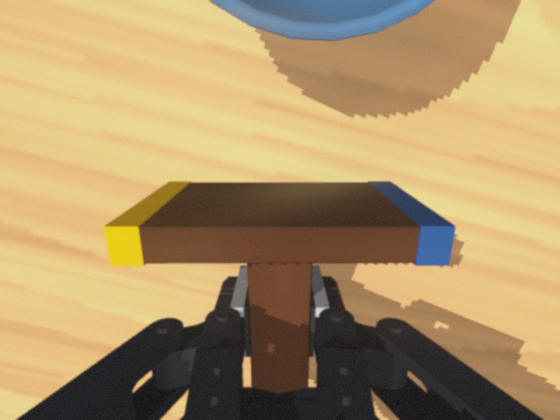

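Call:
send_rows([
  [[0,-2,0,0,0,0,0],[0,-6,0,0,0,0,0],[0,-10,0,0,0,0,0],[1.5,-14,2,0,0,0,0],[4,-18,6,0,7,0,0],[6.5,-19,10,0,14,0,0],[9,-19,14,0,21,0,0],[11.5,-19,18,0,28,0,0],[14,-19,22,0,35,0,0],[16.5,-19,26,0,42,0,0],[19,-19,30,0,49,0,0],[21.5,-19,34,0,56,0,0],[24,-19,38,0,63,0,0],[26.5,-19,42,0,70,0,0],[28.5,-19,45,0,77,0,0],[30,-19,47.5,0,84,0,0],[31,-19,49,0,89,0,0],[31.5,-19,49.7,0,89.5,0,0],[31.5,-19,49.7,0,89.5,0,0],[31.5,-19,49.7,0,89.5,0,0]],
])

```text
time: 9.8
tool_pos: [0.4026, -0.2925, 0.1971]
tool_rot: [-1.068, -1.406, 1.405]
contact_force: [-0.2, -0.1, -0.2]
gripper_width: 0.0229
```

Run:
```python
from h import *
s=manip.read_state();print(s['time'],s['tool_pos'],s['joints'],s['contact_force']);M=R.from_rotvec(s["tool_rot"]).as_matrix();print(np.degrees(np.arctan2(M[1,0],M[0,0])),M[:,1])
w=manip.get_image('wrist');save(w,'w4')
```

```text
9.8 [ 0.4026 -0.2925  0.1971] [-0.6523  0.2846  1.9349  0.0003  0.9227  2.2185] [-0.2266 -0.1397 -0.1548]
105.50396285292766 [-0.0004  0.0006 -1.    ]
```

View pics/w4.png

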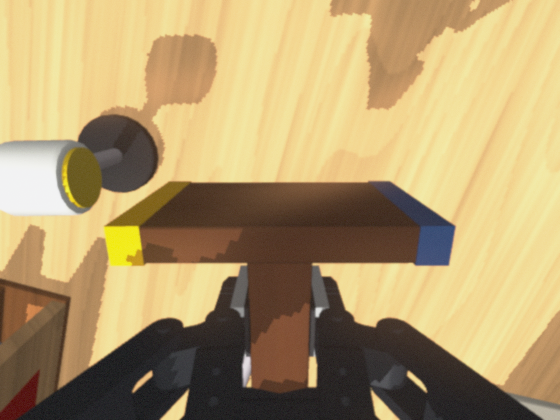

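Call:
send_rows([
  [[0,3,0,0,0,0,0],[0,6,0,0,0,0,0],[0,8,0,0,0,0,0],[0,9.2,0,0,0,0,0],[0,9.2,0,0,0,0,0],[0,9.2,0,0,0,0,0],[0,9.2,0,0,0,0,0],[0,9.2,0,0,0,0,0],[0,9.2,0,0,0,0,0],[0,9.2,0,0,0,0,0],[0,9.2,0,0,0,0,0],[0,9.2,0,0,0,0,0],[0,9.2,0,0,0,0,0],[0,9.2,0,0,0,0,0],[0,9.2,0,0,0,0,0],[0,9.2,0,0,0,0,0],[0,9.2,0,0,0,0,0]],
])

```text
time: 11.55
tool_pos: [0.4026, -0.2932, 0.1053]
tool_rot: [-1.07, -1.404, 1.404]
contact_force: [1.2, 0.2, -1.7]
gripper_width: 0.023
```

Run:
```python
from h import *
s=manip.read_state();print(s['time'],s['tool_pos'],s['contact_force'])
w=manip.get_image('wrist');save(w,'w5');P=cloud(w,s);px=w['pixels'].astype(int)
d=manip.get_image('scene')
b=cv2.resize(d['pixels'][150:290,150:330,::-1],None,fx=4,fy=4,interpolation=cv2.INTER_CUBIC);cv2.imwrite('pics/s5.png',b)
```

```text
11.55 [ 0.4026 -0.2932  0.1053] [ 1.1889  0.219  -1.7275]
```

View pics/s5.png

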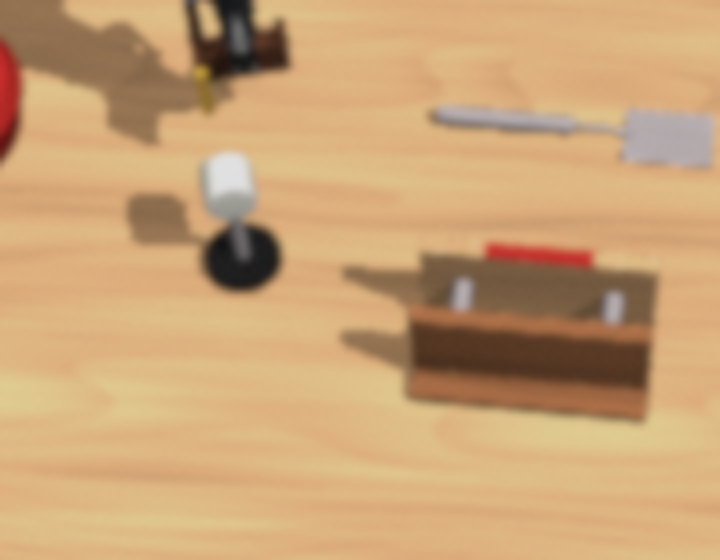

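View pics/w5.png

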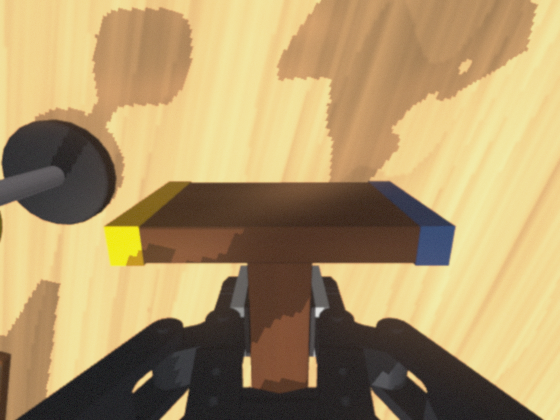

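The scene crop shows the yellow end (205,90 in the crop) about 8 cm straight in front of the lamp head. Next is the flat back.

Call:
send_rows([
  [[-0.3,0,0,0,-8,0,0],[-0.6,0,0,0,-16,0,0],[-0.9,0,0,0,-24,0,0],[-1.2,0,0,0,-32,0,0],[-1.5,0,0,0,-40,0,0],[-1.8,0,0,0,-48,0,0],[-2.1,0,0,0,-56,0,0],[-2.4,0,0,0,-64,0,0],[-2.7,0,0,0,-72,0,0],[-3,0,0,0,-80,0,0],[-3,0,0,0,-87,0,0],[-3,0,0,0,-90,0,0],[-3,0,0,0,-90,0,0],[-3,0,0,0,-90,0,0],[-3,0,0,0,-90,0,0],[-3,0,0,0,-90,0,0],[-3,0,0,0,-90,0,0],[-3,0,0,0,-90,0,0],[-3,0,0,0,-90,0,0],[-3,0,0,0,-90,0,0]],
])

```text
time: 13.65
tool_pos: [0.4106, -0.3221, 0.1053]
tool_rot: [-0.281, 2.078, -2.078]
contact_force: [0.3, 0.6, -0.7]
gripper_width: 0.0228
```

Call:
send_rows([
  [[0,0,0,0,0,0,0],[0,0,0,0,0,0,0],[0,0,0,0,0,0,0]],
])

```text
time: 13.95
tool_pos: [0.4106, -0.3221, 0.1053]
tool_rot: [-0.281, 2.078, -2.078]
contact_force: [0.2, -0.2, -1.8]
gripper_width: 0.0228
```

Run:
```python
from h import *
s=manip.read_state();M=R.from_rotvec(s["tool_rot"]).as_matrix();print(s['time'],s['tool_pos'],s['contact_force'],np.degrees(np.arctan2(M[1,0],M[0,0])))
w=manip.get_image('wrist');save(w,'w6')
```

```text
13.95 [ 0.4106 -0.3221  0.1053] [ 0.1731 -0.2062 -1.7872] -164.59819586395733
```

View pics/w6.png

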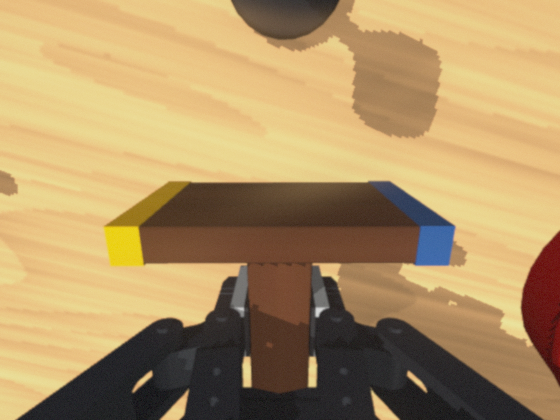

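Call:
send_rows([
  [[0,0,0.3,0,-8,0,0],[0,0,0.6,0,-16,0,0],[0,0,0.9,0,-24,0,0],[0,0,1.2,0,-32,0,0],[0,0,1.5,0,-40,0,0],[0,0,1.8,0,-48,0,0],[0,0,2.1,0,-56,0,0],[0,0,2.4,0,-64,0,0],[0,0,2.7,0,-72,0,0],[0,0,3,0,-80,0,0],[0,0,3,0,-87,0,0],[0,0,3,0,-90,0,0],[0,0,3,0,-90,0,0],[0,0,3,0,-90,0,0],[0,0,3,0,-90,0,0],[0,0,3,0,-90,0,0],[0,0,3,0,-90,0,0],[0,0,3,0,-90,0,0],[0,0,3,0,-90,0,0],[0,0,3,0,-90,0,0]],
])

```text
time: 16.0
tool_pos: [0.4186, -0.351, 0.1053]
tool_rot: [-1.324, 1.009, -1.009]
contact_force: [0.1, 0.0, -0.7]
gripper_width: 0.023
```

Call:
send_rows([
  [[0,0,0,0,0,0,0],[0,0,0,0,0,0,0],[0,0,0,0,0,0,0]],
])

```text
time: 16.3
tool_pos: [0.4186, -0.351, 0.1053]
tool_rot: [-1.324, 1.009, -1.009]
contact_force: [0.1, -0.1, 0.1]
gripper_width: 0.0228
```

Run:
```python
from h import *
s=manip.read_state();M=R.from_rotvec(s["tool_rot"]).as_matrix();print(s['time'],s['tool_pos'],s['contact_force'],np.degrees(np.arctan2(M[1,0],M[0,0])),s['joints']);print(M)
w=manip.get_image('wrist');save(w,'w7')
# move to rail standoff: rail origin (.6022,.0078), yaw -2.5
yr=np.radians(-2.5);n=np.array([np.cos(yr),np.sin(yr)])
t=np.array([.6022,.0078])-n*(.047+.06)
dw=np.array([t[0],t[1],.0])-s['tool_pos'];dw[2]=.2-s['tool_pos'][2]
print(t,M.T@dw*100)
```

```text
16.3 [ 0.4186 -0.351   0.1053] [ 0.1483 -0.0973  0.1078] -74.60012502272482 [-0.7196  0.4905  1.8836  0.      0.7674 -0.9884]
[[ 0.2656  0.      0.9641]
 [-0.9641  0.      0.2656]
 [ 0.     -1.      0.    ]]
[0.4953 0.0125] [-33.006   -9.4678  17.0468]
```

View pics/w7.png

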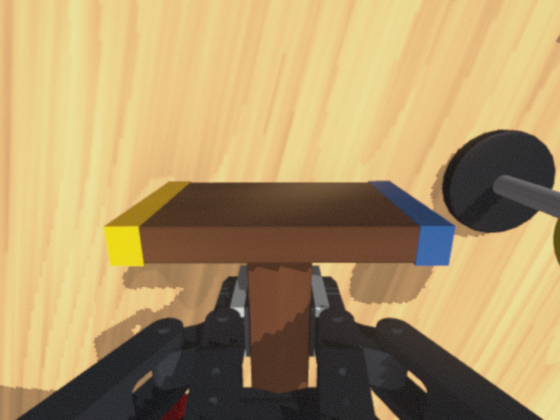

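Call:
send_rows([
  [[0,-3,-0.5,0,0,0,0],[0,-6.5,-1.5,0,0,0,0],[0,-9.5,-2.5,0,0,0,0],[-2,-9.5,-3,0,7,0,0],[-5,-9.5,-2,0,15,0,0],[-8,-9.5,-1,0,23,0,0],[-11,-9.5,1,0,31,0,0],[-14,-9.5,3,0,39,0,0],[-17,-9.5,5,0,47,0,0],[-20,-9.5,7,0,55,0,0],[-23,-9.5,9,0,63,0,0],[-26,-9.5,11.5,0,71,0,0],[-29,-9.5,14,0,79,0,0],[-31,-9.5,15.5,0,87,0,0],[-32.5,-9.5,16.5,0,95,0,0],[-33,-9.5,17,0,102,0,0],[-33,-9.5,17,0,107.9,0,0],[-33,-9.5,17,0,107.9,0,0],[-33,-9.5,17,0,107.9,0,0]],
])

```text
time: 18.25
tool_pos: [0.4947, 0.0122, 0.2003]
tool_rot: [-0.045, -2.201, 2.201]
contact_force: [0.1, -0.6, -1.2]
gripper_width: 0.0228
```

Run:
```python
from h import *
s=manip.read_state();M=R.from_rotvec(s["tool_rot"]).as_matrix();print(s['time'],s['tool_pos'],s['contact_force'],np.degrees(np.arctan2(M[1,0],M[0,0])),s['joints']);print(M)
w=manip.get_image('wrist');save(w,'w8');P=cloud(w,s);np.savez('w8.npz',P=P,px=w['pixels'],tp=s['tool_pos'],M=M)
```

```text
18.25 [0.4947 0.0122 0.2003] [ 0.0917 -0.6109 -1.2127] 177.65955724059648 [ 0.0007  0.2758  1.9385 -0.0001  0.9275  1.6124]
[[-0.9992 -0.0002 -0.0408]
 [ 0.0408 -0.     -0.9992]
 [ 0.0002 -1.      0.0001]]
```

View pics/w8.png

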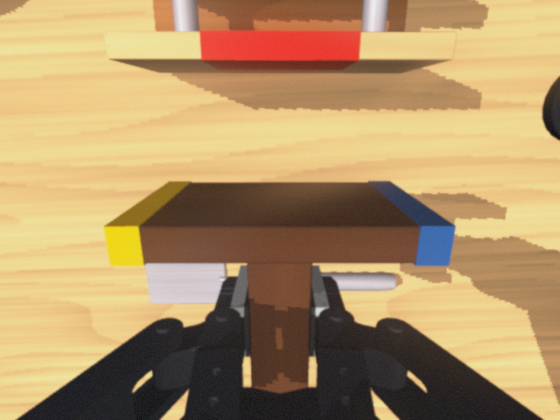

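The wrist view shows the red patch (200–360, 30–60) square ahead of the plate top (185–375, 185–225). I'll measure both in the tool frame.

```bash
cat > meas.py <<'E'
from h import *
def meas(P,px,tp,M):
    q=(P-tp)@M  # tool frame
    px=px.astype(int);r=np.arange(P.shape[0])[:,None]*np.ones((1,P.shape[1]))
    bx=-q[...,0];by=-q[...,2];bz=-q[...,1]-.0079+.0  # bracket-ish: z rel. assumed bottom
    bz=-q[...,1]+.0079
    pl=(bx>.025)&(bx<.053)&(np.abs(by)<.06)&(bz>.05)&(bz<.075)
    a=bz[pl];top=np.median(a);pt=pl&(np.abs(bz-top)<.003)
    print('plate top n',pt.sum(),'z',top,'x 1/99',np.percentile(bx[pt],[1,99]),'y',np.percentile(by[pt],[1,99]))
    s=np.polyfit(by[pt],bx[pt],1);print('plate slope deg',np.degrees(np.arctan(s[0])), 'centre x',s[1])
    s2=np.polyfit(bx[pt],bz[pt],1);print('pitch deg',np.degrees(np.arctan(s2[0])),'roll',np.degrees(np.arctan(np.polyfit(by[pt],bz[pt],1)[0])))
    W=P[...,2];rt=(W>.104)&(W<.115)&(bx>.048)&(np.abs(by)<.12)&(bx<.16)&~pt
    red=rt&(px[...,0]>110)&(px[...,1]<60)&(px[...,2]<60)
    print('rail top n',rt.sum(),'worldz',np.median(W[rt]),'bz',np.median(bz[rt]),'x',np.percentile(bx[rt],[1,99]),'y',np.percentile(by[rt],[.5,99.5]))
    s=np.polyfit(by[rt],bx[rt],1);print('rail slope deg',np.degrees(np.arctan(s[0])),'mid x at y=0',s[1],'front',s[1]-.008)
    print('red n',red.sum(),'y',np.percentile(by[red],[.5,99.5]),'mid',np.percentile(by[red],[.5,99.5]).mean())
E
python3 - <<'E'
from meas import *
d=np.load('w8.npz');meas(d['P'],d['px'],d['tp'],d['M'])
E
```

```text
plate top n 13995 z 0.05906487343919453 x 1/99 [0.0361 0.0482] y [-0.0494  0.0497]
plate slope deg -0.05141202207209981 centre x 0.04262665442587373
pitch deg -3.156746534694436 roll -0.024153338367346056
rail top n 10271 worldz 0.10915670272245545 bz -0.08317421521246611 x [0.1079 0.1241] y [-0.1087  0.108 ]
rail slope deg 0.18635385031699872 mid x at y=0 0.11601139705852398 front 0.10801139705852397
red n 673 y [-0.0485  0.0368] mid -0.00589400241451225
```

Run:
```python
from meas import *
d=np.load('w8.npz');P,px,tp,M=d['P'],d['px'].astype(int),d['tp'],d['M']
q=(P-tp)@M;bx=-q[...,0];by=-q[...,2];bz=-q[...,1]
m=np.zeros(bx.shape,bool);m[34:57,205:355]=1
print(px[45,280],px[45,150]); A=np.c_[bx[m],by[m],np.ones(m.sum())];print('rail pitch',np.degrees(np.linalg.lstsq(A,bz[m],rcond=None)[0][:2]))
m=np.zeros(bx.shape,bool);m[190:220,200:360]=1
A=np.c_[bx[m],by[m],np.ones(m.sum())];c=np.linalg.lstsq(A,bz[m],rcond=None)[0];print('plate pitch',np.degrees(c[:2]),'std',(A@c-bz[m]).std())
# table plane
m=np.zeros(bx.shape,bool);m[100:170,150:350]=1
A=np.c_[bx[m],by[m],np.ones(m.sum())];c=np.linalg.lstsq(A,bz[m],rcond=None)[0];print('table',np.degrees(c[:2]),P[m][:,2].mean())
for row in (40,45,50):
    x=px[row];r=np.where((x[:,0]>1.8*x[:,1])&(x[:,0]>100)&(np.arange(560)>180)&(np.arange(560)<380))[0];print(row,r.min(),r.max(),by[row,r.min()],by[row,r.max()],(by[row,r.min()]+by[row,r.max()])/2)
# arm and lip tops
for n,(r0,r1,c0,c1) in dict(arm=(275,370,262,295)).items():
    m=np.zeros(bx.shape,bool);m[r0:r1,c0:c1]=1;m&=np.isfinite(bz)
    A=np.c_[bx[m],by[m],np.ones(m.sum())];c=np.linalg.lstsq(A,bz[m],rcond=None)[0];print(n,np.degrees(c[:2]),c[2],bx[m].min(),bx[m].max())
```

```text
[236  63  53] [238 225 156]
 ** On entry to DLASCL parameter number  4 had an illegal value
 ** On entry to DLASCL parameter number  4 had an illegal valueTraceback (most recent call last):
  File "<stdin>", line 5, in <module>
    x, resids, rank, s = _umath_linalg.lstsq(a, b, rcond,
                         ~~~~~~~~~~~~~~~~~~~^^^^^^^^^^^^^
                                             signature=signature)
                                             ^^^^^^^^^^^^^^^^^^^^
    raise LinAlgError("SVD did not converge in Linear Least Squares")
numpy.linalg.LinAlgError: SVD did not converge in Linear Least Squares
```

```bash
cat > fit.py <<'E'
from h import *
def fits(P,px,tp,M,regs):
    px=px.astype(int);q=(P-tp)@M;bx=-q[...,0];by=-q[...,2];bz=-q[...,1]
    for n,(r0,r1,c0,c1) in regs.items():
        m=np.zeros(bx.shape,bool);m[r0:r1,c0:c1]=1;m&=np.isfinite(bz);md=np.median(bz[m]);m&=abs(bz-md)<.006
        A=np.c_[bx[m],by[m],np.ones(m.sum())];c=np.linalg.lstsq(A,bz[m],rcond=None)[0]
        print(n,m.sum(),'slopes deg',np.degrees(c[:2]),'med bz',md,'world z',np.nanmedian(P[m][:,2]),'std',(A@c-bz[m]).std())
def redmid(P,px,tp,M,rows,c0=180,c1=380):
    px=px.astype(int);q=(P-tp)@M;by=-q[...,2]
    for row in rows:
        x=px[row];k=np.arange(560);r=np.where((x[:,0]>1.8*x[:,1])&(x[:,0]>100)&(k>c0)&(k<c1))[0]
        r=r[np.isfinite(by[row,r])];print('red',row,r.min(),r.max(),by[row,r.min()],by[row,r.max()],(by[row,r.min()]+by[row,r.max()])/2)
E
python3 - <<'E'
from fit import *
d=np.load('w8.npz');a=(d['P'],d['px'],d['tp'],d['M'])
fits(*a,dict(rail=(34,57,205,355),plate=(190,220,200,360),table=(100,170,150,350),arm=(275,370,262,295)));redmid(*a,(40,45,50))
E
```

```text
rail 3436 slopes deg [-0.1405 -0.0115] med bz -0.09080851270319264 world z 0.1094248511745883 std 0.0007259433010577664
plate 1553 slopes deg [6.0525 0.0478] med bz 0.029116846865951007 world z 0.2296500111555312 std 0.0034689769452772275
table 13936 slopes deg [-0.0309 -0.0148] med bz -0.20117724704448403 world z -0.0009307180822536176 std 0.0007486303493677995
arm 3123 slopes deg [-0.112  -0.0963] med bz 0.03139097165786506 world z 0.23164966748494267 std 0.0005324459303975511
red 40 201 359 0.048930286239574156 -0.049617192401154336 -0.0003434530807900904
red 45 201 359 0.04908495821354794 -0.04975063438245172 -0.0003328380844518884
red 50 201 358 0.04933886229357378 -0.049321604856590366 8.62871849170721e-06
```

Call:
send_rows([
  [[0,3,0,0,0,0,0],[0,7,0,0,0,0,0],[0,10,0,0,0,0,0],[0,12.5,0,0,0,0,0],[0,14.2,0,0,-0.2,0,0],[-1,14.2,0,0,-0.2,0,0],[-2,14.2,0,0,-0.2,0,0],[-3,14.2,0,0,-0.2,0,0],[-3.8,14.2,0,0,-0.2,0,0],[-4.4,14.2,0,0,-0.2,0,0],[-4.8,14.2,0,0,-0.2,0,0],[-5,14.2,0,0,-0.2,0,0],[-5,14.2,0,0,-0.2,0,0],[-5,14.2,0,0,-0.2,0,0]],
])

```text
time: 19.7
tool_pos: [0.5444, 0.0101, 0.0583]
tool_rot: [-0.043, -2.201, 2.201]
contact_force: [-0.0, 0.6, -0.6]
gripper_width: 0.0229
```

Run:
```python
from h import *
s=manip.read_state();M=R.from_rotvec(s["tool_rot"]).as_matrix();print(s['time'],s['tool_pos'],s['contact_force'],np.degrees(np.arctan2(M[1,0],M[0,0])))
w=manip.get_image('wrist');save(w,'w9');P=cloud(w,s);np.savez('w9.npz',P=P,px=w['pixels'],tp=s['tool_pos'],M=M)
from meas import meas; meas(P,w['pixels'],s['tool_pos'],M)
```

```text
19.7 [0.5444 0.0101 0.0583] [-0.0121  0.5931 -0.6212] 177.70705987031968
plate top n 13962 z 0.0590474978978071 x 1/99 [0.036  0.0482] y [-0.0493  0.0497]
plate slope deg -0.03775976841533113 centre x 0.04260478505667719
pitch deg -2.9318454853558364 roll -0.019600503903322606
rail top n 34204 worldz 0.10939892969690884 bz 0.05907333016553027 x [0.0585 0.0748] y [-0.0753  0.0754]
rail slope deg 0.18194491142258784 mid x at y=0 0.06684859667037323 front 0.058848596670373225
red n 13487 y [-0.0488  0.039 ] mid -0.004880260959993086
```

View pics/w9.png

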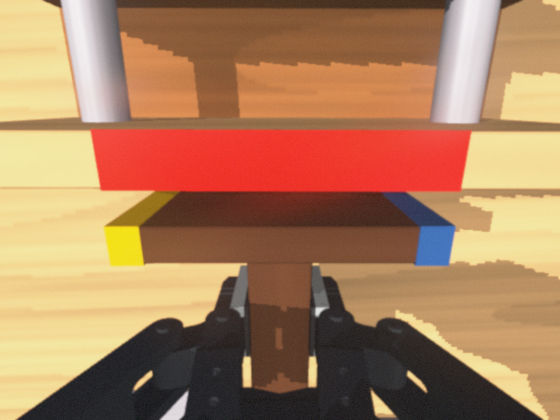

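Call:
send_rows([
  [[-0.3,0,0,0,0,0,0],[-0.6,0,0,0,0,0,0],[-0.8,0,0,0,0,0,0],[-0.9,0,0,0,0,0,0],[-1.0,0,0,0,0,0,0],[-1.1,0,0,0,0,0,0],[-1.2,0,0,0,0,0,0],[-1.3,0,0,0,0,0,0],[-1.4,0,0,0,0,0,0],[-1.5,0,0,0,0,0,0],[-1.6,0,0,0,0,0,0],[-1.7,0,0,0,0,0,0],[-1.8,0,0,0,0,0,0],[-1.8,0,0,0,0,0,0],[-1.8,0,0,0,0,0,0]],
])

```text
time: 21.25
tool_pos: [0.5616, 0.0095, 0.0581]
tool_rot: [-0.042, -2.2, 2.2]
contact_force: [-6.5, 1.4, 2.3]
gripper_width: 0.023
```

Run:
```python
from h import *
s=manip.read_state();M=R.from_rotvec(s["tool_rot"]).as_matrix();print(s['time'],s['tool_pos'],s['contact_force'],s['torque'],np.degrees(np.arctan2(M[1,0],M[0,0])))
w=manip.get_image('wrist');save(w,'w10');P=cloud(w,s);np.savez('w10.npz',P=P,px=w['pixels'],tp=s['tool_pos'],M=M)
from meas import meas; meas(P,w['pixels'],s['tool_pos'],M)
s=manip.read_state();print(s['contact_force'])
```

```text
21.25 [0.5616 0.0095 0.0581] [-6.5113  1.4003  2.2992] [ 0.0241  0.7678 -0.2411] 177.68230012471267
plate top n 20023 z 0.05939081349785784 x 1/99 [0.0359 0.0529] y [-0.0565  0.0561]
plate slope deg -0.0015787455856237278 centre x 0.04497699553780741
pitch deg 0.5581105870179754 roll -0.0434390118781322
rail top n 25160 worldz 0.10933655526673729 bz 0.05931128935994045 x [0.0488 0.0639] y [-0.0781  0.0783]
rail slope deg 0.08192876407811084 mid x at y=0 0.05816687766746947 front 0.05016687766746947
red n 10128 y [-0.0485  0.0483] mid -9.550674325561892e-05
[-6.4666  1.5572  2.6659]
```

View pics/w10.png

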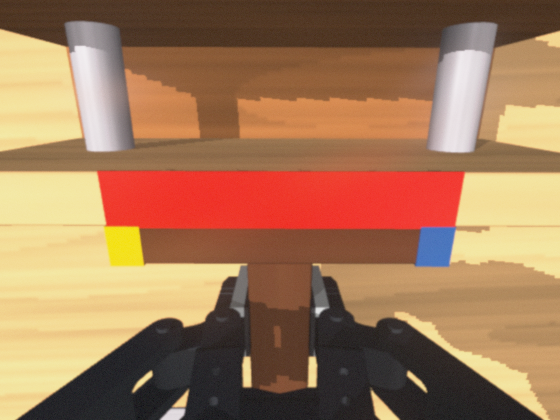

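The plate sits flush against the patch (patch 103–460, plate 107–454 at row 228) and the force reads about 6.5 N. I'll push 3.5 mm further and hold.

Call:
send_rows([
  [[-0.1,0,0,0,0,0,0],[-0.2,0,0,0,0,0,0],[-0.3,0,0,0,0,0,0],[-0.35,0,0,0,0,0,0],[-0.35,0,0,0,0,0,0],[-0.35,0,0,0,0,0,0],[-0.35,0,0,0,0,0,0],[-0.35,0,0,0,0,0,0]],
])

```text
time: 22.1
tool_pos: [0.5641, 0.0093, 0.0578]
tool_rot: [-0.04, -2.199, 2.199]
contact_force: [-8.8, 1.2, 2.9]
gripper_width: 0.0231
```

Run:
```python
from h import *
s=manip.read_state();M=R.from_rotvec(s["tool_rot"]).as_matrix();print(s['time'],s['tool_pos'],s['contact_force'],s['torque'],np.degrees(np.arctan2(M[1,0],M[0,0])))
w=manip.get_image('wrist');save(w,'w11');P=cloud(w,s)
from fit import *
a=(P,w['pixels'],s['tool_pos'],M)
fits(*a,dict(rail=(180,220,130,430),plate=(232,258,150,410),arm=(275,370,262,295)));redmid(*a,(190,200,220),80,500)
q=(P-s['tool_pos'])@M
row=245;x=w['pixels'][row].astype(int);y=np.where((x[:,0]>150)&(x[:,1]>120)&(x[:,2]<90)&(np.arange(560)<160)&(np.arange(560)>100))[0];b=np.where((x[:,2]>110)&(x[:,0]<80)&(np.arange(560)>400))[0]
print('plate ends',-q[row,y.min()+1,2],-q[row,b.max()-1,2])
```

```text
22.1 [0.5641 0.0093 0.0578] [-8.8474  1.2025  2.8628] [ 0.0651  1.0042 -0.3253] 177.67022143011076
rail 11957 slopes deg [ 0.6694 -0.0209] med bz 0.05197968493883741 world z 0.10954680849032798 std 0.0005847318277307708
plate 6733 slopes deg [ 1.4158 -0.0691] med bz 0.05149750221962574 world z 0.1091244289702405 std 0.0005619315489180924
arm 3124 slopes deg [ 0.2399 -0.1179] med bz 0.03138513916643479 world z 0.08918818994844362 std 0.0005279612643811745
red 190 100 461 0.04993794364413777 -0.04998221222537353 -2.2134290617880498e-05
red 200 102 459 0.04992114271740896 -0.049547861658344225 0.00018664052953236768
red 220 105 456 0.05023466640797324 -0.04977386029848115 0.00023040305474604506
plate ends 0.050547105011787566 -0.048994365479096844
```

View pics/w11.png

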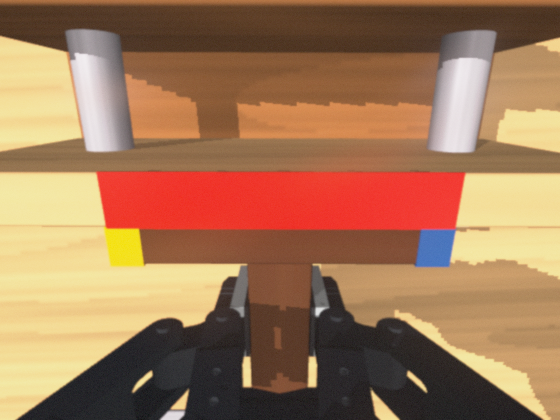

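Call:
send_rows([
  [[-0.1,0,0,0,0,0,0],[-0.1,0,0,0,0,0,0],[-0.1,0,0,0,0,0,0],[-0.1,0,0,0,0,0,0],[-0.1,0,0,0,0,0,0],[-0.1,0,0,0,0,0,0],[-0.1,0,0,0,0,0,0],[-0.1,0,0,0,0,0,0],[-0.1,0,0,0,0,0,0],[-0.1,0,0,0,0,0,0],[-0.1,0,0,0,0,0,0],[-0.1,0,0,0,0,0,0],[-0.1,0,0,0,0,0,0],[-0.1,0,0,0,0,0,0],[-0.1,0,0,0,0,0,0],[-0.1,0,0,0,0,0,0],[-0.1,0,0,0,0,0,0],[-0.1,0,0,0,0,0,0],[-0.1,0,0,0,0,0,0],[-0.1,0,0,0,0,0,0]],
])

```text
time: 24.15
tool_pos: [0.5649, 0.0093, 0.0578]
tool_rot: [-0.039, -2.199, 2.198]
contact_force: [-9.8, 0.7, 3.3]
gripper_width: 0.023
```

Call:
send_rows([
  [[0,0,0,0,0,0,0],[0,0,0,0,0,0,0],[0,0,0,0,0,0,0],[0,0,0,0,0,0,0],[0,0,0,0,0,0,0],[0,0,0,0,0,0,0],[0,0,0,0,0,0,0],[0,0,0,0,0,0,0],[0,0,0,0,0,0,0],[0,0,0,0,0,0,0],[0,0,0,0,0,0,0],[0,0,0,0,0,0,0],[0,0,0,0,0,0,0],[0,0,0,0,0,0,0],[0,0,0,0,0,0,0],[0,0,0,0,0,0,0],[0,0,0,0,0,0,0],[0,0,0,0,0,0,0],[0,0,0,0,0,0,0],[0,0,0,0,0,0,0]],
])

```text
time: 26.15
tool_pos: [0.5648, 0.0093, 0.0578]
tool_rot: [-0.039, -2.199, 2.198]
contact_force: [-9.4, 1.3, 3.2]
gripper_width: 0.0229
```

Call:
send_rows([
  [[0,0,0,0,0,0,0],[0,0,0,0,0,0,0],[0,0,0,0,0,0,0],[0,0,0,0,0,0,0],[0,0,0,0,0,0,0],[0,0,0,0,0,0,0],[0,0,0,0,0,0,0],[0,0,0,0,0,0,0],[0,0,0,0,0,0,0],[0,0,0,0,0,0,0],[0,0,0,0,0,0,0],[0,0,0,0,0,0,0],[0,0,0,0,0,0,0],[0,0,0,0,0,0,0],[0,0,0,0,0,0,0],[0,0,0,0,0,0,0],[0,0,0,0,0,0,0],[0,0,0,0,0,0,0],[0,0,0,0,0,0,0],[0,0,0,0,0,0,0]],
])

```text
time: 28.15
tool_pos: [0.5648, 0.0093, 0.0577]
tool_rot: [-0.039, -2.199, 2.198]
contact_force: [-9.2, 1.0, 3.5]
gripper_width: 0.0229
```

Run:
```python
from h import *
s=manip.read_state();M=R.from_rotvec(s["tool_rot"]).as_matrix();print(s['time'],s['tool_pos'],s['contact_force'],s['gripper_width'])
w=manip.get_image('wrist');save(w,'w12');P=cloud(w,s)
from fit import *
a=(P,w['pixels'],s['tool_pos'],M)
fits(*a,dict(rail=(180,220,130,430),plate=(236,258,150,410),arm=(275,370,262,295)));redmid(*a,(220,),80,500)
```

```text
28.15 [0.5648 0.0093 0.0577] [-9.1606  1.0437  3.5414] 0.022887680689208528
rail 11948 slopes deg [ 0.6087 -0.0314] med bz 0.0520657560474407 world z 0.10952873834535722 std 0.0005839865359450275
plate 5706 slopes deg [ 2.053  -0.0854] med bz 0.0514968822224659 world z 0.10903117234797186 std 0.0005592100344530748
arm 3124 slopes deg [0.3078 0.0197] med bz 0.03138820855049917 world z 0.08912034965534782 std 0.0005283461140186388
red 220 105 456 0.04978628063315406 -0.04993830695525452 -7.601316105023195e-05
```

View pics/w12.png

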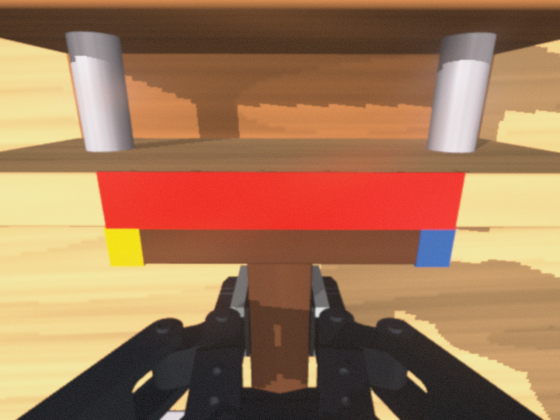

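Run:
```python
from h import *
print(manip.job_done())
s=manip.read_state();print(s['time'],s['tool_pos'],s['contact_force'])
```

```text
the job is handed in; nothing more can be done
None
the job is handed in; nothing more can be done
```

I picked up the bracket by its arm and showed the lens its yellow end, then its flat back, then its blue end, for about a second each at about 8 cm. Then I pressed its back onto the red patch and handed the job in while still holding and pushing.

- **Push:** the wrist read 9–10 N along the rail, steady for about 6 s before handing in. The rail had given about 10 mm. The wrist also read a 3 N vertical force and about 1 N sideways.
- **Alignment:** the last picture put the plate within about 1 mm of the patch sideways and the top edges within about 0.5 mm. The rail and bracket angles agreed to about 0.2°.
- **Tilt:** the bracket's arm measured about 0.3° off level. The plate's top edge measured about 2°, which I put down to depth-map error on such a narrow strip.
- **Surroundings:** I saw no sign of contact with the lamp or with the other things on the table. I didn't take a final overview picture to measure that they hadn't moved.
- **Time:** it took about 28 s of the 72 s allowed. Handing in gave no verdict, and the state could not be read afterwards.

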